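# Hold the gauge-well lid at its half-open line

## Robot

A 7-joint arm with a two-finger parallel gripper is mounted at the origin on the work surface. World frame = base frame: x ahead of the robot, y to its left, z up, the work surface at z = 0. Lengths are in mm, angles in rad, forces in N, time in s.
With the tool pointing down it reaches from about 425 to 950 mm from the base axis. Payload 4.7 kg.
Tool frame: the origin (TCP) lies at the very end of the fingers, on their centre line; the grasp point (between the pads) lies 19 mm behind it; z points along the fingers, y is the line along which they close (so a half turn about z gives the same grasp; the last joint's range is limited). The gripper opens to 87 mm and grips with 3 to 60 N. Pads are 19 mm wide; open, the fingers measure 117 mm over their backs; the gripper's body (75 mm by 190 mm) begins 51 mm behind the grasp point.
Start: joints at [-1.171, 0.469, -0.049, 1.532, 0.024, 1.141, -0.082], TCP at [280.615, 613.926, 222.573] pointing down, gripper open.
Joint ranges: [-2.59, 2.59], [-0.33, 1.99], [-1.39, 1.29], [0.1, 2.45], [-1.04, 4.18], [0.21, 1.99], [-2.66, 2.66]. Speed limits (rad/s): [2.57, 2.57, 3.14, 3.14, 3.14, 3.14, 3.14].

## Interface

Orientations are given as a unit quaternion [x, y, z, w].
In Python, from station import readout, cams, workorder, nets gives the robot as it stands.
- The arm moves only by the shell command python3 -m creep 'ROWS' [FORCE]. ROWS is JSON, one flat list of numbers, 7 for each row, row after row: the shift along the tool's x, y, z in units of 25 mm (1.0 is 25 mm), then the turn, a rotation vector about the tool's x, y, z in units of 5 degrees (1.0 is 5 degrees), then the finger opening in mm, from 0 to 87. In form: [x, y, z, rx, ry, rz, jaw, x, y, z, rx, ry, rz, jaw, ...]. A call has 1 to 12 rows; each row shifts and turns the commanded pose from where the row before left it, along the tool's axes as they then stand; what a row does not reach is not made up. A row lasts 1/10 s, in which the tool goes at most 50 mm and 8.59 degrees, less where a joint would pass 70% of its speed; a pose out of reach is approached as far as the arm can. A call is refused whole if a number of a shift passes 1 or a number of a turn 1, either way. A call with a gripper value outside its range is refused whole. The fingers move at their own pace and stop on an object; FORCE is the grip in N (left out, the last holds). Time passes only in rows, so rows that do not move let the fingers close. It gives the time, the measured TCP pose, the force, the opening and the grip force at its end, in the units of the state.
- readout.sense(): the state, without advancing time (a new reading comes with each control period).
- cams.get_image(name): name is "side" or "top"; returns (picture, depth): 420x560x3 uint8, blue, green, red; 420x560 float32, mm along the optical axis (not along the pixel's ray), 0 where there is no reading.
- cams.camera_model(name): a dict with "mtx" (3x3 intrinsics, pixels), "R" (3x3) and "t" (3): a world point X has camera coordinates R X + t. Camera axes: x right, y down, z forward; pixel columns grow to the right and rows downward; lengths in mm; the calibration is good to about 2 mm. A picture is of the moment at which its call begins. camera_model takes no time and is no camera call.
- workorder.sign_off(): hands the job in; it is judged then, once.
Trained networks look in the newest picture that a camera, given by its name, has taken for a name from the list of things; names that differ only in an ending like _2 or _b are one class to them, and where a whole thing is asked for, a point or a joint stands for the part that bears it (a point fixed in the world has none). Each returns a list of dicts, best first, with "p" (0 to 1); they miss things now and then, are a little off and sometimes report something else, mostly with a low value. They report only what shows in the picture. A call takes as long as a camera call.
- nets.find_in(thing, camera): "bbox" ([centre column, centre row, width, height] in pixels, round what is visible of it).
- nets.trace(thing, camera): "region" (420x560 bool, what is visible of it) and "bbox" ([centre column, centre row, width, height] in pixels, round what is visible of it).
The state is a dict: "t": time; "joints": joint angles; "joint_velocities": joint speeds; "joint_torque": joint torques, N m; "tcp_pos": TCP position; "tcp_rot": TCP orientation; "force": force on the tool from outside, world axes, zero at the start; "torque": the same for the moment, N m; "finger_gap": opening from 0.0 (shut) to 1.0 (fully open); "grasp_force": force on a finger pad.
Only numpy, scipy, OpenCV 4.12 (cv2) and the standard library are available. Lean on these libraries where they do the work, as an engineer would, in place of code of your own. Each camera call takes 0.05 s, during which the arm holds its last target. There are 200 camera calls.

## Task

Pull the top drawer of the blue instrument cabinet out to its stop. Then lift the sprung lid of the gauge well inside it by its black bar until the red line on the lid's curved stay is level with the well's rim (half open, 30 degrees), and finish while still holding the lid there against its spring, so that I can take the bore gauge out with both hands while the lid keeps the grit off. Leave the lower drawer shut and the camshaft, the tappet bin and the micrometer where they are.

Things in the scene. Friction and masses are not known exactly. Their poses are not given: they have to be found in the camera images.
- cabinet: Fixed bench-top instrument cabinet, grey shell, two blue drawer fronts, 300 deep x 360 wide x 221 mm high, black mat on top. Origin: on the table below the middle of the shut drawer fronts' outer face. Its x axis points from the fronts to the back (the drawers slide out along its -x), y to its left seen from the robot, z up.
- drawer (a joint): How far the top drawer is pulled out, m: 0 shut, 0.200 at its stop (it starts up to 25 mm open). It slides with about 2.5 N of friction and stays where it is left. Its blue front is 354 wide x 112 high x 16 mm thick; its upper edge is 22 mm above the centre lines of both the drawer's pull and the shut lid's black bar.
- drawer_handle (a point): Middle of the top drawer's pull: a horizontal round steel bar, 10 mm thick, 120 mm long along the cabinet's y between two end legs, 38 mm in front of the drawer front (33 mm of clear gap behind the bar), 40 mm below the top of the cabinet. Moves with the drawer; its axes are parallel to the cabinet's.
- lid: Sprung grey lid over the well in the drawer's right half, 158 mm wide, hinged at the back. Origin: middle of its black lift bar, a round bar 9 mm thick, 80 mm long along the lid's y between two legs, 50 mm behind the drawer front; lid top face 25.5 mm below the bar's centre line. x points to the hinge, z out of the lid's top: z leans from vertical by the opening angle, 0 shut.
- lid_edge (a point): Middle of the lid's front (rising) edge, 160 mm from its pin. The pin runs along y, 130 mm behind and 31.5 mm below the bar, at rim height. Lid stop at 60 degrees. A curved stay, radius 55 mm, at the lid's left edge rises from a slot: black lines at 15 and 45 degrees; the red line meets the rim at 30 (0.524 rad). Spring: 0.27 N m shut, 0.51 at the red line; with its weight 3 to 6 N at the bar.
- low_drawer (a joint): How far the lower drawer is pulled out, m: 0 shut, where it stays.
- camshaft: Bystander: steel camshaft, 350 mm long along its x, about 44 mm over the lobes, lying on two V-blocks on the table beside the cabinet. Origin on its axis, half-way along.
- bin: Bystander: open blue plastic bin with steel tappets, 160 x 105 x 75 mm, on the table on the cabinet's other side. Origin: centre of its underside.
- micrometer: Bystander: green-framed micrometer, 125 x 55 x 14 mm, lying on the table to the right of the drawer's path. Origin: on the underside below its spindle.

How it is judged (in metres and radians):
On the way:
1. the top drawer is pulled out to its stop, the lid still shut (value of joint drawer above 0.18 m and angle between lid's own z axis and vertical below 0.08 rad), for 0.2 s.
At the end, for the whole second after the job is handed in: In the last second: top drawer out at least 175 of its 200 mm; lid still, at 30 degrees within 4 (0.454 to 0.594 rad), held by the fingers, propped by nothing else; lower drawer shut (under 15 mm); camshaft, bin and micrometer within 20 mm of where they began (value of joint drawer above 0.175 m and angle between lid's own z axis and vertical between 0.454 and 0.594 rad and angular speed of lid below 0.05 rad/s and contact force between the fingers and lid above 1 N and contact force between lid and camshaft below 0.1 N and contact force between lid and bin below 0.1 N and contact force between lid and micrometer below 0.1 N and value of joint low_drawer below 0.015 m and distance of each of camshaft, bin, micrometer from where it was at the start of the episode below 0.02 m); the arm keeps its last pose, push and grip.
It fails at once if the lid is raised while the drawer is not out (it would strike the cabinet) (angle between lid's own z axis and vertical above 0.15 rad and value of joint drawer below 0.15 m).
It fails at once if the camshaft, the tappet bin or the micrometer is moved by more than 20 mm (distance of any of camshaft, bin, micrometer from where it was at the start of the episode above 0.02 m).
It fails at once if the lower drawer is pulled open (value of joint low_drawer above 0.03 m).
It also fails if it takes over 54 s, if anything falls off the work surface, if the arm or the gripper's body presses on something with over 40 N, if the wrist force passes 120 N, or if a joint passes its speed limit or range.

## Working session

There is one attempt and no reset: what is moved stays moved. The work goes in short steps, Python scripts to look and compute and a shell command to move; the robot and the scene stay as the last step left them, time stands still between calls to the robot, and variables do not carry over. Pictures are saved under pics/ and viewed, at most 10 in all, crops included, and the job is handed in when it is done.

```bash
mkdir -p pics; ls; cat > h.py <<'E'
import numpy as np, cv2
from scipy.spatial.transform import Rotation as R
from station import readout,cams,workorder,nets
def w(name,u,v,d):
    m=cams.camera_model(name);K=np.array(m["mtx"]);Rm=np.array(m["R"]);t=np.array(m["t"])
    p=np.linalg.inv(K)@np.array([u,v,1.0])*d
    return Rm.T@(p-t)
def cloud(name,depth,mask):
    m=cams.camera_model(name);K=np.array(m["mtx"]);Rm=np.array(m["R"]);t=np.array(m["t"])
    v,u=np.nonzero(mask&(depth>0));d=depth[v,u]
    p=np.linalg.inv(K)@np.stack([u*d,v*d,d])
    return (Rm.T@(p-t.reshape(3,1))).T
E
python3 - <<'E'
from h import *
s=readout.sense();print(s['t'],s['tcp_pos'],s['tcp_rot'],s['finger_gap'])
for c in("side","top"):
    im,d=cams.get_image(c);cv2.imwrite(f"pics/{c}0.png",im)
    for th in("cabinet","drawer","drawer_handle","lid","lid_edge","micrometer","bin","camshaft"):
        for r in nets.trace(th,c)[:1]:
            P=cloud(c,d,r["region"]);print(c,th,round(r["p"],2),np.round(r["bbox"]),np.round(np.median(P,0)) if len(P) else 0, np.round(np.percentile(P,[3,97],axis=0)).tolist() if len(P) else 0)
E
```

```text
pics
0.0 [280.39922846 613.3410244  221.48146633] [ 2.12755466e-01  9.77104971e-01 -9.78492551e-04 -1.73554599e-04] 0.9974361593759211
side cabinet 0.85 [175. 174. 198. 186.] [767. 127. 218.] [[651.0, -81.0, 35.0], [959.0, 277.0, 222.0]]
side drawer 0.73 [227. 192.  98. 126.] [669.  92. 172.] [[636.0, -101.0, 96.0], [705.0, 233.0, 203.0]]
side drawer_handle 0.95 [226. 193. 100. 125.] [668.  96. 171.] [[636.0, -97.0, 101.0], [704.0, 233.0, 203.0]]
side lid_edge 0.45 [176. 174. 198. 184.] [767. 127. 218.] [[651.0, -81.0, 34.0], [959.0, 277.0, 222.0]]
side micrometer 0.94 [374. 200.  47.  20.] [ 453. -221.   11.] [[396.0, -262.0, 0.0], [498.0, -187.0, 16.0]]
side camshaft 0.94 [308. 155.  69.  36.] [ 673. -211.   48.] [[577.0, -239.0, 31.0], [768.0, -186.0, 55.0]]
top cabinet 0.71 [273. 125. 169. 159.] [808.  82. 221.] [[656.0, -84.0, 119.0], [973.0, 253.0, 226.0]]
top drawer 0.8 [285. 180. 145.  40.] [674.  60. 184.] [[635.0, -98.0, 100.0], [705.0, 222.0, 206.0]]
top drawer_handle 0.98 [286. 182. 142.  43.] [674.  57. 183.] [[635.0, -100.0, 62.0], [705.0, 220.0, 206.0]]
top lid_edge 0.71 [274. 126. 166. 161.] [807.  82. 221.] [[656.0, -85.0, 109.0], [974.0, 254.0, 226.0]]
top micrometer 0.63 [391. 275.  32.  36.] [ 451. -229.   13.] [[399.0, -264.0, -0.0], [499.0, -192.0, 19.0]]
top bin 0.75 [190. 212.  59.  68.] [613. 328.  28.] [[529.0, 257.0, -0.0], [693.0, 387.0, 77.0]]
top camshaft 0.58 [380. 165.  40. 128.] [ 746. -198.   51.] [[586.0, -235.0, 30.0], [896.0, -159.0, 59.0]]
```

View pics/side0.png

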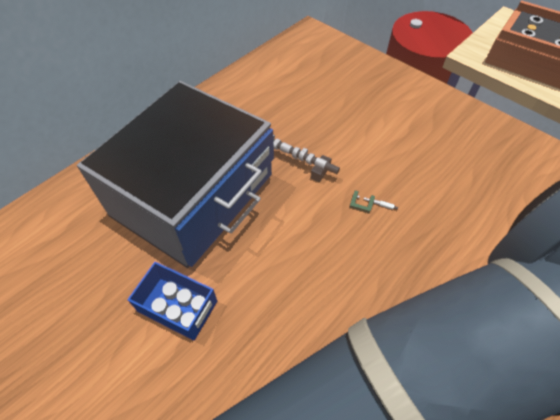

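View pics/top0.png

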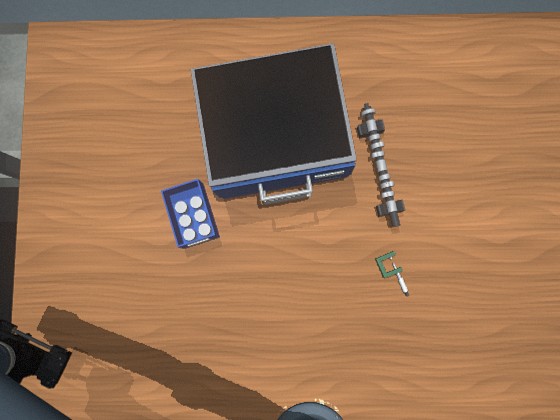

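The cabinet shows in both views. In the top view the pull bar runs from about (260,195) to (311,190), and the bin, camshaft and micrometer all stand clear of the drawer's path. Next I fit the yaw and the pull bar.

```bash
python3 - <<'E'
from h import *
im,d=cams.get_image("top")
P=cloud("top",d,np.ones(d.shape,bool))
Q=P[(P[:,2]>212)&(P[:,2]<232)&(P[:,0]>600)&(abs(P[:,1]-85)<250)]
r=cv2.minAreaRect(Q[:,:2].astype(np.float32));print(r,len(Q));print(np.round(cv2.boxPoints(r)))
for c in("side","top"):
    im,d=cams.get_image(c)
    b=im.min(2)  # bright steel
    m=np.zeros(d.shape,bool)
    P=np.full(d.shape+(3,),np.nan)
    vv,uu=np.nonzero(d>0);P[vv,uu]=cloud(c,d,d>0)
    k=(P[...,2]>165)&(P[...,2]<195)&(b>100)&(P[...,0]>560)&(P[...,0]<690)&(abs(P[...,1]-70)<120)
    q=P[k];print(c,len(q),np.round(np.median(q,0)),np.round(np.percentile(q,[3,97],axis=0)))
    # front band = nearest to robot
    uvs=np.argwhere(k)[:,::-1].astype(np.float32)
    ax=cv2.fitLine(q[:,:2].astype(np.float32),cv2.DIST_HUBER,0,.01,.01).ravel();print(ax)
E
```

```text
((832.7899780273438, 87.54083251953125), (302.5920104980469, 360.62164306640625), 9.71484661102295) 17660
[[ 653.  240.]
 [ 714. -116.]
 [1012.  -65.]
 [ 951.  291.]]
side 324 [641.  60. 184.] [[627.  -4. 179.]
 [681. 121. 187.]]
[ 1.5693487e-01 -9.8760897e-01  6.3917242e+02  5.7731392e+01]
top 307 [643.  53. 185.] [[628.  -6. 180.]
 [682. 119. 190.]]
[ 1.7071462e-01 -9.8532051e-01  6.4112909e+02  5.4636379e+01]
```

```bash
cat >> h.py <<'E'
def to(p,extra=None,tilt=0,yaw=9.7):
    """shift (25 mm units, tool axes) and turn (5 deg units, tool axes) to TCP p, tool down, tool y along cabinet x"""
    s=readout.sense();T=R.from_quat(s['tcp_rot'])
    a=np.radians(yaw);cx=np.array([np.cos(a),np.sin(a),0]);cy=np.array([-np.sin(a),np.cos(a),0])
    # z=down leaning; tilt>0: fingers' back leans to cabinet +x
    t=np.radians(tilt);z=-(np.cos(t)*np.array([0,0,1])+np.sin(t)*cx);y=np.cos(t)*cx-np.sin(t)*np.array([0,0,1])
    G=R.from_matrix(np.stack([np.cross(y,z),y,z],1))
    print('t',round(s['t'],2),'tcp',np.round(s['tcp_pos'],1),'F',np.round(s['force'],1),'gap',round(s['finger_gap']*87,1),'gf',round(s['grasp_force'],1))
    print('shift now-axes',np.round(T.inv().apply(np.array(p)-s['tcp_pos'])/25,2),'shift goal-axes',np.round(G.inv().apply(np.array(p)-s['tcp_pos'])/25,2),'turn',np.round(np.degrees((T.inv()*G).as_rotvec())/5,2))
E
python3 -m creep '[0,0,-0.1,0,0,1,34, 0,0,-0.1,0,0,1,34, 0,0,-0.1,0,0,1,34, 0,0,-0.1,0,0,1,34, 0,0,-0.1,0,0,1,34, 0,0,-0.1,0,0,1,34, 0,0,-0.1,0,0,1,34, 0,0,-0.1,0,0,1,34, 0,0,-0.1,0,0,1,34, 0,0,-0.1,0,0,1,34, 0,0,-0.1,0,0,1,34, 0,0,-0.1,0,0,0.1,34]' 30
python3 -c "
from h import *
to([637.5,55,245])"
```

```text
t: 2.25
tcp_pos: [280.5, 614.0, 252.7]
tcp_rot: [0.643, 0.766, 0.0, 0.0]
force: [-0.8, 0.2, -0.1]
finger_gap: 0.39
grasp_force: 0.0
t 2.25 tcp [280.5 614.  252.7] F [-0.8  0.2 -0.1] gap 34.0 gf 0.0
shift now-axes [-24.48  10.21   0.31] shift goal-axes [-24.44  10.31   0.31] turn [0.   0.   0.04]
```

```bash
python3 -m creep '[-1,0.42,0,0,0,0,34, -1,0.42,0,0,0,0,34, -1,0.42,0,0,0,0,34, -1,0.42,0,0,0,0,34, -1,0.42,0,0,0,0,34, -1,0.42,0,0,0,0,34, -1,0.42,0,0,0,0,34, -1,0.42,0,0,0,0,34, -1,0.42,0,0,0,0,34, -1,0.42,0,0,0,0,34, -1,0.42,0,0,0,0,34, -1,0.42,0,0,0,0,34]'
python3 -m creep '[-1,0.42,0,0,0,0,34, -1,0.42,0,0,0,0,34, -1,0.42,0,0,0,0,34, -1,0.42,0,0,0,0,34, -1,0.42,0,0,0,0,34, -1,0.42,0,0,0,0,34, -1,0.42,0,0,0,0,34, -1,0.42,0,0,0,0,34, -1,0.42,0,0,0,0,34, -1,0.42,0,0,0,0,34, -0.8,0.4,0,0,0,0,34, 0,0,0,0,0,0,34]'
python3 - <<'E'
from h import *
to([637.5,55,166])
im,d=cams.get_image("side");cv2.imwrite("pics/s1.png",cv2.resize(im[100:300,120:390],None,fx=2.9,fy=2.9))
E
```

```text
t: 3.45
tcp_pos: [457.0, 339.2, 252.8]
tcp_rot: [0.642, 0.766, 0.0, -0.0]
force: [-0.2, -0.1, 0.5]
finger_gap: 0.395
grasp_force: 0.0
t: 4.65
tcp_pos: [617.8, 89.9, 252.7]
tcp_rot: [0.645, 0.764, -0.0, 0.001]
force: [-0.2, -1.0, 0.7]
finger_gap: 0.39
grasp_force: 0.0
t 4.65 tcp [617.8  89.9 252.7] F [-0.2 -1.   0.7] gap 34.0 gf 0.0
shift now-axes [-1.5   0.54  3.47] shift goal-axes [-1.51  0.54  3.47] turn [ 0.01  0.03 -0.  ]
```

View pics/s1.png

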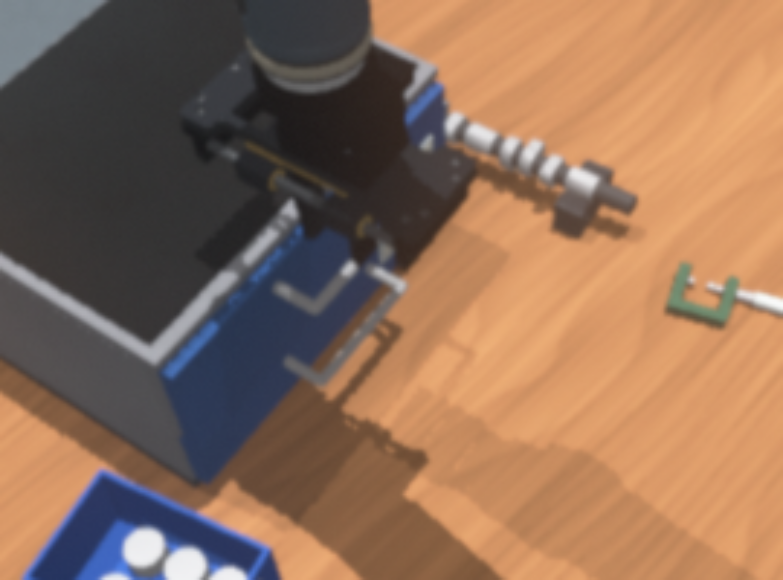

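The gripper hangs above the pull bar, which ends at about (315,305) in the crop, and is about 35 mm left of its middle. I'll centre it, then descend.

```bash
python3 -m creep '[-0.75,0.28,0,0,0,0,34, -0.75,0.26,0,0,0,0,34, 0,0,0.5,0,0,0,34, 0,0,0.8,0,0,0,34, 0,0,0.8,0,0,0,34, 0,0,0.8,0,0,0,34, 0,0,0.5,0,0,0,34, 0,0,0,0,0,0,34]'
python3 -c "
from h import *
to([637.5,55,166])"
```

```text
t: 5.5
tcp_pos: [634.0, 61.1, 165.0]
tcp_rot: [0.642, 0.766, -0.002, -0.002]
force: [0.2, -0.3, -0.2]
finger_gap: 0.392
grasp_force: 0.0
t 5.5 tcp [634.   61.1 165. ] F [ 0.2 -0.3 -0.2] gap 34.1 gf 0.0
shift now-axes [-0.26  0.1  -0.04] shift goal-axes [-0.26  0.1  -0.04] turn [-0.06 -0.01  0.07]
```

No contact, so I close.

```bash
python3 -m creep '[0,0.1,0,0,0,0,0, 0,0,0,0,0,0,0, 0,0,0,0,0,0,0, 0,0,0,0,0,0,0, 0,0,0,0,0,0,0, 0,0,0,0,0,0,0]' 30
python3 -m creep '[0,-0.3,0,0,0,0,0, 0,-0.5,0,0,0,0,0, 0,-0.6,0,0,0,0,0, 0,-0.6,0,0,0,0,0]'
```

```text
t: 6.1
tcp_pos: [639.2, 59.9, 168.3]
tcp_rot: [0.643, 0.766, 0.001, 0.001]
force: [0.7, 0.4, 2.1]
finger_gap: 0.104
grasp_force: 30.0
t: 6.5
tcp_pos: [590.4, 51.6, 168.3]
tcp_rot: [0.643, 0.766, 0.002, 0.001]
force: [3.1, 0.7, 2.4]
finger_gap: 0.101
grasp_force: 30.0
```

Gripped (opening 9 mm), and it slides with 3 N. I pull on to the stop.

```bash
python3 -m creep '[0,-0.6,0,0,0,0,0, 0,-0.6,0,0,0,0,0, 0,-0.6,0,0,0,0,0, 0,-0.6,0,0,0,0,0, 0,-0.6,0,0,0,0,0, 0,-0.6,0,0,0,0,0, 0,-0.6,0,0,0,0,0, 0,-0.6,0,0,0,0,0, 0,-0.3,0,0,0,0,0]'
python3 -m creep '[0,-0.2,0,0,0,0,0, 0,-0.2,0,0,0,0,0, 0,-0.1,0,0,0,0,0]'
```

```text
t: 7.4
tcp_pos: [463.3, 30.0, 168.3]
tcp_rot: [0.643, 0.766, 0.001, -0.0]
force: [2.6, 4.1, 1.5]
finger_gap: 0.104
grasp_force: 30.0
t: 7.7
tcp_pos: [452.0, 28.1, 168.2]
tcp_rot: [0.643, 0.766, 0.001, 0.0]
force: [2.1, 4.8, 5.6]
finger_gap: 0.102
grasp_force: 30.0
```

```bash
python3 -m creep '[0,-0.2,0,0,0,0,0, 0,-0.2,0,0,0,0,0, 0,-0.1,0,0,0,0,0, 0,0,0,0,0,0,0]'
```

```text
t: 8.1
tcp_pos: [451.0, 27.8, 168.5]
tcp_rot: [0.643, 0.766, 0.01, 0.01]
force: [32.5, 9.4, -29.0]
finger_gap: 0.102
grasp_force: 30.0
```

At the stop (32 N). I'll relax, release, rise and look.

```bash
python3 -m creep '[0,0.2,0,0,0,0,10, 0,0.2,0,0,0,0,34, 0,0,0,0,0,0,34, 0,0,0,0,0,0,34, 0,0,0,0,0,0,34, 0,0,-0.6,0,0,0,34, 0,0,-1,0,0,0,34, 0,0,-1,0,0,0,34, 0,0,-1,0,0,0,34, 0.0,0,-1,0,0,0,34]'
python3 - <<'E'
from h import *
to([451,27.8,255])
for c in("side","top"):
    im,d=cams.get_image(c)
    for th in("lid","lid_edge","drawer_handle"):
        for r in nets.trace(th,c)[:1]:
            P=cloud(c,d,r["region"]);print(c,th,round(r["p"],2),np.round(r["bbox"]),np.round(np.median(P,0)),np.round(np.percentile(P,[3,97],axis=0)).tolist())
    if c=="side": cv2.imwrite("pics/s2.png",cv2.resize(im[90:310,130:420],None,fx=2.7,fy=2.7))
    else: cv2.imwrite("pics/t2.png",cv2.resize(im[120:340,170:440],None,fx=2.7,fy=2.7))
E
```

```text
t: 9.1
tcp_pos: [448.0, 26.1, 283.3]
tcp_rot: [0.643, 0.765, -0.0, -0.0]
force: [0.5, -0.0, -0.5]
finger_gap: 0.391
grasp_force: 0.0
t 9.1 tcp [448.   26.1 283.3] F [ 0.5 -0.  -0.5] gap 34.0 gf 0.0
shift now-axes [0.05 0.13 1.13] shift goal-axes [0.05 0.13 1.13] turn [-0.01 -0.    0.04]
side lid 0.69 [268. 183.  77.  69.] [615.   2. 154.] [[533.0, -68.0, 150.0], [692.0, 59.0, 170.0]]
side lid_edge 0.67 [269. 185.  76.  71.] [616.   1. 154.] [[532.0, -73.0, 150.0], [694.0, 60.0, 180.0]]
side drawer_handle 0.94 [252. 220. 151. 154.] [581.  92. 149.] [[461.0, -59.0, 109.0], [715.0, 212.0, 202.0]]
top lid 0.78 [320. 207.  76.  74.] [621. -30. 155.] [[543.0, -102.0, 150.0], [694.0, 54.0, 180.0]]
top lid_edge 0.88 [317. 206.  74.  74.] [621. -30. 155.] [[543.0, -101.0, 150.0], [694.0, 54.0, 180.0]]
top drawer_handle 0.79 [296. 218. 144. 109.] [601.  44. 152.] [[484.0, -109.0, 144.0], [698.0, 198.0, 203.0]]
```

View pics/s2.png

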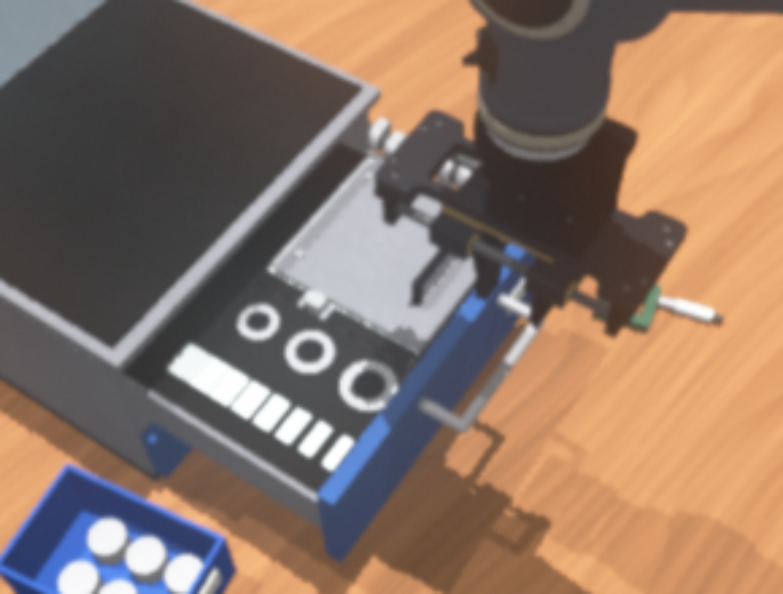

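View pics/t2.png

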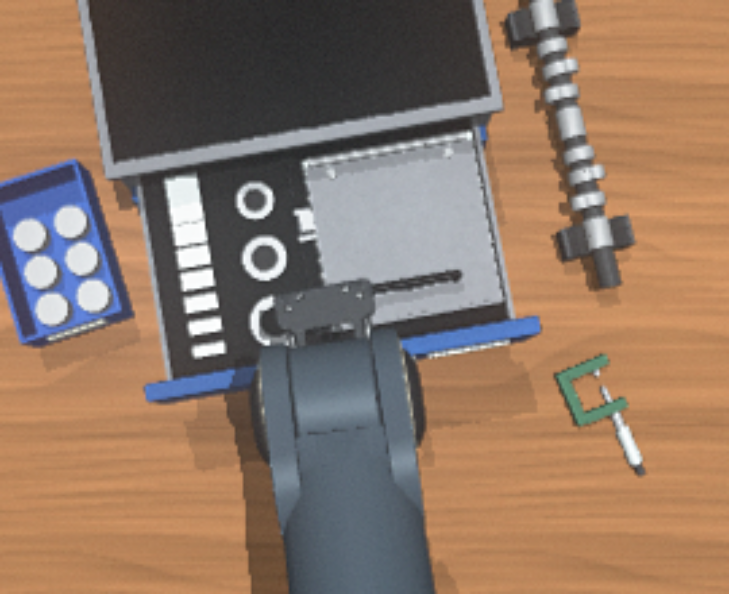

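Drawer fully out and lid shut. In the top crop the black bar runs from about (370,288) to (462,273). I'll measure it from depth.

```bash
python3 - <<'E'
from h import *
im,d=cams.get_image("top")
P=np.full(d.shape+(3,),np.nan);vv,uu=np.nonzero(d>0);P[vv,uu]=cloud("top",d,d>0)
box=np.zeros(d.shape,bool);box[212:236,304:346]=1
k=box&(P[...,2]>168)&(P[...,2]<194)&(im.max(2)<90)
q=P[k];print(len(q),np.round(np.median(q,0),1),np.round(np.percentile(q,[2,98],axis=0)),np.unique(np.argwhere(k)[:,1])[[0,-1]])
a=np.radians(9.7);C=np.array([[np.cos(a),np.sin(a)],[-np.sin(a),np.cos(a)]])
c=(q[:,:2])@C.T;print(np.round(np.percentile(c,[2,50,98],axis=0),1))
hp=C@np.array([451,27.8]);print("pull in cab axes",hp)
for uv in((323.3,224.1),):
    # ray with plane z=183
    o=w("top",*uv,1e-6);g=w("top",*uv,1)-o;p=o+g*(183-o[2])/g[2];print("ray",np.round(p,1),C@p[:2])
E
```

```text
95 [565.9 -37.1 184. ] [[558. -74. 179.]
 [573.   2. 189.]] [308 340]
[[ 548.  -169.7]
 [ 552.1 -131.5]
 [ 555.2  -92.6]]
pull in cab axes [449.23626931 -48.58615374]
ray [565.6 -35.4 183. ] [ 551.53884836 -130.17263333]
```

```bash
python3 -c "
from h import *
to([566.8,-36.5,240])"
```

```text
t 9.55 tcp [448.2  26.5 281.4] F [-0.9 -0.1 -0.6] gap 34.1 gf 0.0
shift now-axes [-3.3   4.24  1.65] shift goal-axes [-3.28  4.25  1.66] turn [-0.03  0.    0.05]
```

```bash
python3 -m creep '[-0.5,0.7,0.2,0,0,0,40, -0.6,0.75,0.3,0,0,0,40, -0.6,0.75,0.3,0,0,0,40, -0.6,0.75,0.3,0,0,0,40, -0.6,0.75,0.3,0,0,0,40, -0.4,0.55,0.2,0,0,0,40, 0,0,0,0,0,0,40, 0,0,0,0,0,0,40]'
python3 -c "
from h import *
to([566.8,-36.5,168])"
```

```text
t: 10.35
tcp_pos: [567.2, -36.2, 241.6]
tcp_rot: [0.643, 0.766, -0.001, -0.001]
force: [0.0, 0.2, -0.1]
finger_gap: 0.464
grasp_force: 0.0
t 10.35 tcp [567.2 -36.2 241.6] F [ 0.   0.2 -0.1] gap 40.4 gf 0.0
shift now-axes [-0.01 -0.01  2.95] shift goal-axes [-0.01 -0.02  2.95] turn [-0.03 -0.    0.04]
```

```bash
python3 -m creep '[0,0,0.5,0,0,0,40, 0,0,0.7,0,0,0,40, 0,0,0.7,0,0,0,40, 0,0,0.6,0,0,0,40, 0,0,0.4,0,0,0,40, 0,0,0,0,0,0,40]'
python3 -m creep '[0,0,0,0,0,0,0, 0,0,0,0,0,0,0, 0,0,0,0,0,0,0, 0,0,0,0,0,0,0, 0,0,0,0,0,0,0, 0,0,0,0,0,0,0]' 35
python3 -c "
from h import *
to([566.8,-36.5,168])"
```

```text
t: 10.95
tcp_pos: [566.3, -35.7, 168.5]
tcp_rot: [0.643, 0.766, -0.001, -0.001]
force: [-0.3, 1.1, -0.4]
finger_gap: 0.462
grasp_force: 0.0
t: 11.55
tcp_pos: [567.6, -36.4, 170.3]
tcp_rot: [0.643, 0.766, -0.0, -0.0]
force: [-1.8, -0.9, 2.2]
finger_gap: 0.09
grasp_force: 35.0
t 11.55 tcp [567.6 -36.4 170.3] F [-1.8 -0.9  2.2] gap 7.8 gf 35.0
shift now-axes [ 0.   -0.03  0.09] shift goal-axes [-0.   -0.03  0.09] turn [-0.   -0.    0.05]
```

```bash
python3 - <<'E'
import numpy as np
L=12
def tcp(th):
    a=np.radians(13.6+th);f=np.radians(th/2)
    return 133.8*np.array([-np.cos(a),np.sin(a)])-L*np.array([np.sin(f),np.cos(f)]),f
for i in range(12):
    p,f=tcp(2.5*i);q,g=tcp(2.5*(i+1));d=q-p
    print(i,"y %.3f z %.3f rx %.2f"%((d[0]*np.cos(f)-d[1]*np.sin(f))/25,(-d[0]*np.sin(f)-d[1]*np.cos(f))/25,np.degrees(g-f)/5), np.round(tcp(2.5*(i+1))[0]-tcp(0)[0],1))
E
```

```text
0 y 0.049 z -0.226 rx 0.25 [1.2 5.6]
1 y 0.054 z -0.224 rx 0.25 [ 2.7 11.2]
2 y 0.059 z -0.223 rx 0.25 [ 4.4 16.7]
3 y 0.064 z -0.221 rx 0.25 [ 6.4 22.2]
4 y 0.069 z -0.220 rx 0.25 [ 8.6 27.5]
5 y 0.074 z -0.218 rx 0.25 [11.  32.7]
6 y 0.078 z -0.216 rx 0.25 [13.7 37.8]
7 y 0.083 z -0.214 rx 0.25 [16.5 42.8]
8 y 0.088 z -0.212 rx 0.25 [19.6 47.6]
9 y 0.092 z -0.210 rx 0.25 [22.9 52.3]
10 y 0.097 z -0.208 rx 0.25 [26.4 56.8]
11 y 0.101 z -0.205 rx 0.25 [30.  61.2]
```

First half.

```bash
python3 -m creep '[0.05,0.0,0,0,0,0,0, 0,0.05,-0.23,0.25,0,0,0, -0.05,0.055,-0.22,0.25,0,0,0, 0,0.06,-0.22,0.25,0,0,0, 0,0.065,-0.22,0.25,0,0,0, 0,0.07,-0.22,0.25,0,0,0, 0,0.075,-0.22,0.25,0,0,0, 0,0,0,0,0,0,0, 0,0,0,0,0,0,0]'
python3 -c "
from h import *
to([567.6,-36.4,170.3])"
```

```text
t: 12.45
tcp_pos: [578.2, -34.5, 201.3]
tcp_rot: [0.642, 0.764, -0.051, -0.042]
force: [0.2, -1.7, -7.3]
finger_gap: 0.092
grasp_force: 35.0
t 12.45 tcp [578.2 -34.5 201.3] F [ 0.2 -1.7 -7.3] gap 8.0 gf 35.0
shift now-axes [ 0.   -0.27  1.29] shift goal-axes [-0.   -0.43  1.24] turn [-1.51  0.01  0.04]
```

Force of about 7 N fits the lid's spring, and the wrist follows the arc. Second half.

```bash
python3 -m creep '[0,0.08,-0.22,0.25,0,0,0, 0,0.08,-0.21,0.25,0,0,0, 0,0.09,-0.21,0.25,0,0,0, 0,0.09,-0.21,0.25,0,0,0, 0,0.1,-0.21,0.25,0,0,0, 0,0.1,-0.21,0.25,0,0,0, 0,0,0,0,0,0,0, 0,0,0,0,0,0,0]'
python3 - <<'E'
from h import *
to([567.6,-36.4,170.3])
a=np.radians(9.7)
for c in("side","top"):
    im,d=cams.get_image(c)
    r=nets.trace("lid",c)
    if r:
        P=cloud(c,d,r[0]["region"])
        P=np.stack([P[:,0]*np.cos(a)+P[:,1]*np.sin(a),-P[:,0]*np.sin(a)+P[:,1]*np.cos(a),P[:,2]],1)
        # robust plane (RANSAC through PnP-free line fit in cabinet x-z)
        ln=cv2.fitLine(P[:,[0,2]].astype(np.float32),cv2.DIST_WELSCH,0,.01,.01).ravel()
        print(c,r[0]["p"],len(P),ln,np.degrees(np.arctan2(-ln[1],ln[0])))
    if c=="side": cv2.imwrite("pics/s3.png",cv2.resize(im[110:240,200:370],None,fx=4.5,fy=4.5,interpolation=cv2.INTER_CUBIC))
E
```

```text
t: 13.25
tcp_pos: [597.5, -31.3, 230.3]
tcp_rot: [0.638, 0.759, -0.1, -0.084]
force: [1.5, -1.8, -9.2]
finger_gap: 0.093
grasp_force: 35.0
t 13.25 tcp [597.5 -31.3 230.3] F [ 1.5 -1.8 -9.2] gap 8.1 gf 35.0
shift now-axes [ 0.   -0.55  2.63] shift goal-axes [-0.   -1.21  2.4 ] turn [-2.99  0.01  0.04]
side 0.64 2153 [ 8.7410837e-01 -4.8573098e-01  6.1483417e+02  1.9236401e+02] 29.060373
top 0.62 606 [ 8.7064618e-01 -4.9190974e-01  6.1122009e+02  1.9582324e+02] 29.466183
```

View pics/s3.png

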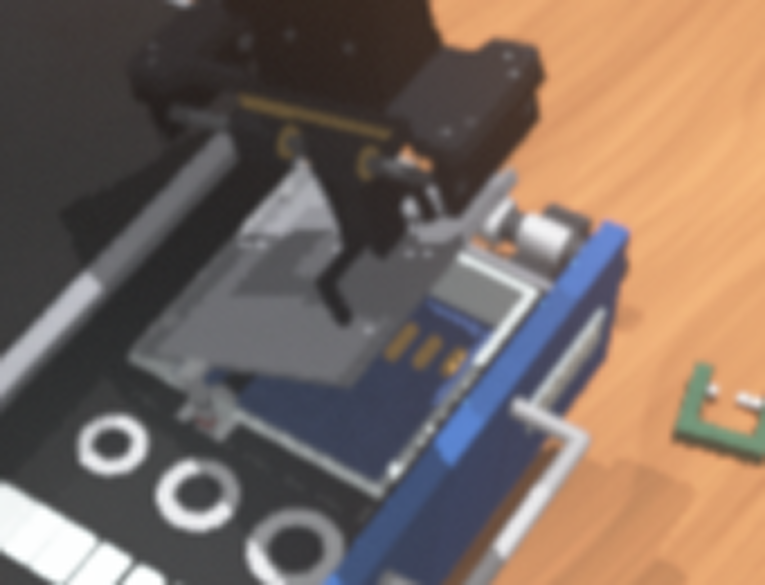

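The lid stands at about 29.3° by both depth fits. The red mark sits at the slot's rim near (205,415) in the crop, the gauge well is open, and the drawer is out. I let it settle and hand it in.

```bash
python3 -m creep '[0,0.02,-0.04,0,0,0,0, 0,0,0,0,0,0,0, 0,0,0,0,0,0,0, 0,0,0,0,0,0,0, 0,0,0,0,0,0,0]'; python3 -c "
from station import workorder
print(workorder.sign_off())"
```

```text
t: 13.95
tcp_pos: [598.4, -31.1, 232.1]
tcp_rot: [0.638, 0.759, -0.1, -0.084]
force: [2.7, -2.3, -12.6]
finger_gap: 0.09
grasp_force: 35.0
the job is handed in; nothing more can be done
None
```

The top drawer is out to its stop and the gripper is still holding the lid's bar, with the lid at about 30° (29.3° by depth, then raised about 1 mm); it was handed in at about 14 s, no verdict was returned, and the lower drawer and bystanders were not touched.

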